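Shut the dust feeder's gate on its catch and cover the hopper

TASK

Close up the small dust feeder: push its slide gate all the way in by the red end until the spring catch snaps down behind the ridge on the gate, and put the loose steel cover on the hopper so that it lies flat with its lip inside the mouth. Leave the ring under the spout, the jar, the vial and the brown bottle standing where they are.

Things in the scene. Friction and masses are not known exactly. Their poses are not given: they have to be found in the camera images.
- push_face (a point): Centre of the outer face of the red sleeve on the upturned outer end of the slide gate; moves with the gate. Sleeve 72 mm wide (y), 30 mm high (z), 11 mm thick (x), centre 102 mm above the bench; nothing but the bench is below or in front of it. Own +x is the direction in which the gate shuts, level, towards the hopper's axis, which is 133 mm ahead when shut; +y across the gate, +z up.
- gate (a joint): How far the slide gate stands open, in m: 0 is fully home against its stop, 0.055 fully drawn out. It slides stiffly (about 6 N of friction) and stays where it is left; the last 20 mm take about 10 N because the ridge must lift the catch. Only below about 0.002 can the catch drop behind the ridge.
- catch (a joint): Spring catch: a U-shaped wire bail hinged on the guide rails, its cross bar over the gate 97 mm from the hopper's axis on the push_face side. Angle in rad: 0 is fully down, positive lifted. It reads 0 while the gate is well open too; near home the ridge lifts it to about 0.12, and it snaps back to 0 behind the ridge when the gate is home, which then cannot slide back.
- hopper_mouth (a point): Centre of the round mouth of the steel hopper, in the plane of its rim, 169 mm above the bench. Inner diameter 94 mm, rim 3 mm wide with a bead to 108 mm outside. Own axes: +x the shutting direction of the gate, +z up. The feeder (base 130 x 150 mm) is fixed to the bench.
- cover_knob (a point): Centre of the round black knob of the loose steel cover: knob 26 mm across, 12 mm high, on a 16 mm neck; 8 mm below the knob's top, 28 mm above the cover's underside. Disc 110 mm across, 4 mm thick, with a lip below it 86 mm across, 7 mm deep, on which it rests on the bench, knob up. Seated on the hopper the knob's centre is 21 mm above hopper_mouth. About 160 g. +z up.
- layer_ring: Flat steel ring, 62 mm across, 10 mm high, lying on the feeder's base under the spout; origin at the centre of its underside. To be left alone.
- blue_jar: White plastic jar with a blue cap, 58 mm across, 83 mm high; origin at the centre of its underside. To be left alone.
- vial: Small glass vial with a black cap, 27 mm across, 56 mm high, beside the feeder; origin at the centre of its underside. To be left alone.
- brown_bottle: Brown glass bottle with a white cap, 56 mm across, 114 mm high, beside the feeder; origin at the centre of its underside. To be left alone.
Mind the look-alikes: they are no part of the job. Of the things shaped like the part that bears cover_knob, the bare steel one is meant.

How it is judged:
By the outcome, as a careful person would: the job done as asked, in the order asked, and still so for the second after the job is handed in, with the robot touching nothing.
It also fails if it takes over 54 s, if anything falls off the work surface, if the arm or the gripper's body presses on something with over 40 N, if the wrist force passes 120 N, or if a joint passes its speed limit or range.

ROBOT

A 6-joint arm with a two-finger parallel gripper is mounted at the origin on a cart in front of the work surface, level with it; the furniture and walls round the work are solid. World frame = base frame: x ahead of the robot, y to its left, z up, the work surface at z = 0. Lengths are in m, angles in rad, forces in N, time in s.
With the tool pointing down it reaches from about 0.3 to 0.875 m from the base axis. Payload 6.4 kg.
Tool frame: the origin (TCP) lies between the finger pads; the fingertips stand ctrl.tip_extent ahead of it and the grasp point (between the pads) is the TCP (ctrl.tip_extent is the distance from the TCP to the fingertips, in m); z points along the fingers, y is the line along which they close (so a half turn about z gives the same grasp; the last joint's range is limited). The gripper opens to 85 mm and grips with 20 to 120 N. Pads are 22 mm wide; open, the fingers measure 114 mm over their backs; the gripper's body (76 mm by 85 mm) begins 54 mm behind the grasp point. The pads swing forward as they close: fully open they stand 13 mm farther back than shut.
Start: joints at [-0.206, 0.181, 1.607, -0, 1.354, -0.206], TCP at [0.575, 0, 0.25] pointing down, gripper open.
Joint ranges: [-2.99, 2.99], [-0.89, 2.07], [0.3, 2.58], [-1.14, 4.28], [0, 2.63], [-3.12, 3.12]. Speed limits (rad/s): [2.57, 2.57, 3.01, 3.14, 3.14, 3.14].

INTERFACE

Orientations are given as a unit quaternion [w, x, y, z].
In Python, from bench import ctrl gives the robot as it stands.
- The arm moves only by the tool send_rows, never from a script. Its arguments are lists of equal length, an entry for each row: "dr": the turn, a rotation vector about the tool's x, y, z in units of 6 degrees (1.0 is 6 degrees), a list of three; "xyz": the shift along the tool's x, y, z in cm, a list of three; "jaw": the opening in per cent of the stroke, from 0 (shut) to 100 (fully open). In form: {"dr": [[wx, wy, wz], ...], "xyz": [[dx, dy, dz], ...], "jaw": [jaw, ...]}. A call has exactly 8 rows; each row is the pose to reach, as a shift and turn from the pose commanded when the call began, along the tool's axes at that moment; what a row does not reach only later rows make up. A row lasts 1/8 s, in which the tool goes at most 62.5 mm and 10.7 degrees, less where a joint would pass 70% of its speed; a pose out of reach is approached as far as the arm can. A call with a gripper value outside its range is refused whole. The fingers move at their own pace and stop on an object; the grip force is fixed at half the most. Time passes only in rows, so rows that repeat a pose let the fingers close, or fill a call up. It gives the time, the measured TCP pose, the force, the opening and the grip force at its end, in the units of the state.
- ctrl.get_obs(): the state, without advancing time (a new reading comes with each control period).
- ctrl.camera(name): name is "scene" or "side" or "wrist"; returns the picture (384x512x3 uint8, red, green, blue); there is no depth.
- ctrl.calibration(name): a dict with "camera_matrix" (3x3 intrinsics, pixels), "world_from_camera" (4x4, takes a point from camera to world coordinates). Camera axes: x right, y up, looking along -z (the intrinsics and any distortion apply to the point x, -y, -z); pixel columns grow to the right and rows downward; lengths in m; the calibration is good to about 2 mm. A picture is of the moment at which its call begins: read the wrist's pose just before it. calibration takes no time and is no camera call; for the wrist camera it gives the pose at the moment of the call.
- ctrl.hand_in(): hands the job in; it is judged then, once.
The state is a dict: "time_s": time; "q": joint angles; "dq": joint speeds; "joint_efforts": joint torques, N m; "eef_pos": TCP position; "eef_rot": TCP orientation; "wrist_force": force on the tool from outside, world axes, zero at the start; "torque": the same for the moment, N m; "opening": opening from 0.0 (shut) to 1.0 (fully open); "grasp_force": force on a finger pad.
Only numpy, scipy, OpenCV 4.12 (cv2) and the standard library are available. Lean on these libraries where they do the work, as an engineer would, in place of code of your own. Each camera call takes 0.05 s, during which the arm holds its last target. There are 200 camera calls.

## Working session

There is one attempt and no reset: what is moved stays moved. The work goes in short steps, Python scripts to look and compute and a tool call to move; the robot and the scene stay as the last step left them, time stands still between calls to the robot, and variables do not carry over. Pictures are saved under pics/ and viewed, at most 10 in all, crops included, and the job is handed in when it is done.

Besides the shell and the picture viewer there is one more tool, called after "Call:" as name(argument=value, ...), one argument or row to a line, values as JSON. send_rows: Moves the arm, as the interface text tells. Its arguments: {"type":"object","properties":{"dr":{"type":"array","items":{"type":"array","items":{"type":"number"}}},"xyz":{"type":"array","items":{"type":"array","items":{"type":"number"}}},"jaw":{"type":"array","items":{"type":"number"}}},"required":["dr","xyz","jaw"]}

```bash
mkdir -p pics; cat > h.py <<'E'
import numpy as np, cv2
from bench import ctrl
def snap(n,f):
    K=ctrl.calibration(n); im=ctrl.camera(n); cv2.imwrite(f,im[:,:,::-1]); return im,K
def proj(c,P):
    M=np.linalg.inv(c["world_from_camera"]); p=M[:3,:3]@np.asarray(P,float)+M[:3,3]
    q=c["camera_matrix"]@np.array([p[0],-p[1],-p[2]]); return q[:2]/q[2]
def ray(c,uv):
    d=np.linalg.inv(c["camera_matrix"])@np.array([uv[0],uv[1],1.]); W=np.asarray(c["world_from_camera"])
    d=W[:3,:3]@np.array([d[0],-d[1],-d[2]]); return W[:3,3],d/np.linalg.norm(d)
def tri(*obs):
    A=np.zeros((3,3));b=np.zeros(3);R=[ray(c,uv) for c,uv in obs]
    for o,d in R: P=np.eye(3)-np.outer(d,d);A+=P;b+=P@o
    x=np.linalg.solve(A,b); return x,[np.linalg.norm(np.cross(x-o,d)) for o,d in R]
def atz(c,uv,z):
    o,d=ray(c,uv); return o+d*(z-o[2])/d[2]
E
python3 - <<'E'
from h import *
a,_=snap("scene","pics/s.png");b,_=snap("side","pics/d.png");c,k=snap("wrist","pics/w.png")
for n in("scene","side","wrist"):
    k=ctrl.calibration(n);print(n,np.round(k["world_from_camera"],3).tolist(),k["camera_matrix"].tolist(), [x for x in k])
print(ctrl.get_obs(), ctrl.tip_extent)
up=lambda x:cv2.resize(x,(800,600),interpolation=cv2.INTER_CUBIC)[:,:,::-1]
cv2.imwrite("pics/s8.png",up(a));cv2.imwrite("pics/d8.png",up(b))
E
```

```text
scene [[-0.707, 0.331, -0.626, -0.12], [-0.708, -0.349, 0.614, 0.683], [-0.016, 0.877, 0.481, 0.648], [0.0, 0.0, 0.0, 1.0]] [[472.6229078855992, 0.0, 258.03667829394107], [0.0, 472.6229078855992, 198.34461207798267], [0.0, 0.0, 1.0]] ['camera_matrix', 'world_from_camera']
side [[-0.927, 0.212, -0.309, 0.286], [-0.375, -0.547, 0.748, 0.695], [-0.011, 0.81, 0.587, 0.666], [0.0, 0.0, 0.0, 1.0]] [[378.5340600853655, 0.0, 259.7636228467479], [0.0, 378.5340600853655, 191.90283590384547], [0.0, 0.0, 1.0]] ['camera_matrix', 'world_from_camera']
wrist [[1.0, 0.001, 0.0, 0.575], [-0.001, 0.96, 0.28, 0.071], [0.0, -0.28, 0.96, 0.373], [0.0, 0.0, 0.0, 1.0]] [[289.32153452255295, 0.0, 249.3866280872143], [0.0, 289.32153452255295, 189.3583032409441], [0.0, 0.0, 1.0]] ['camera_matrix', 'world_from_camera']
{'time_s': 0.15, 'q': array([-2.06288843e-01,  1.81344367e-01,  1.60778434e+00,  1.01927893e-05,
        1.35378640e+00, -2.06313944e-01]), 'dq': array([ 0.00066583, -0.00220532, -0.00278244, -0.00053882, -0.00106336,
       -0.00031903]), 'joint_efforts': array([ 1.94259010e-03, -4.45260644e+01, -3.51692533e+01, -1.26067753e-04,
        5.82284134e-03,  2.14055274e-05]), 'eef_pos': array([5.74605323e-01, 1.09562609e-04, 2.49602808e-01]), 'eef_rot': array([-5.56139639e-04,  7.07098530e-01,  7.07114723e-01, -3.57702121e-04]), 'wrist_force': array([ 0.6396986 ,  0.67914544, -0.65590551]), 'torque': array([-0.02020705,  0.04752388,  0.04492045]), 'grasp_force': 0.0, 'opening': 1.0030587561086501} 0.019
```

View pics/s8.png

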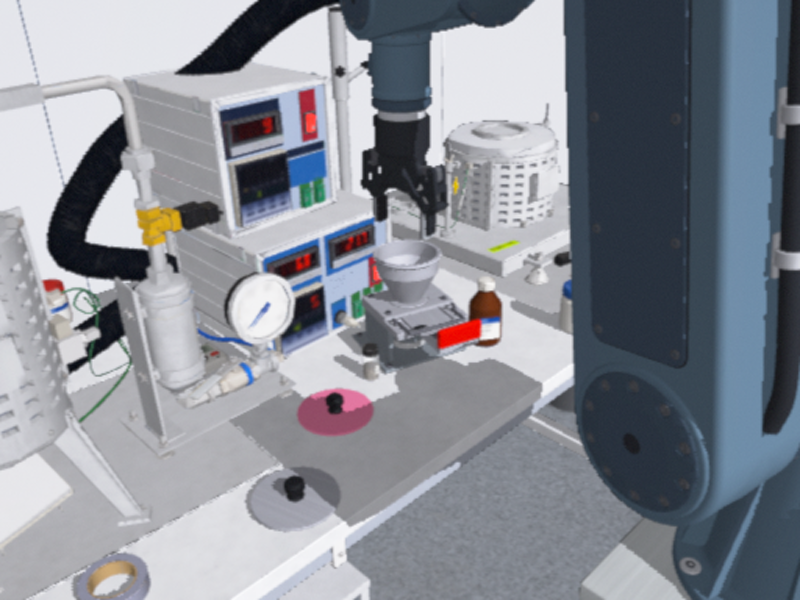

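View pics/d8.png

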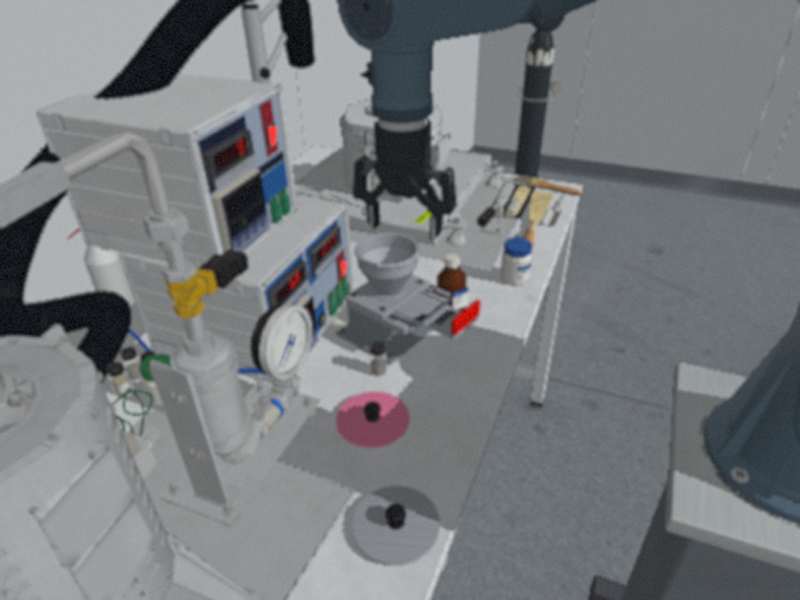

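The scene picture shows the steel cover's knob at (294,488), the pink look-alike at (335,402), the red sleeve at (460,333) and the mouth at (408,254). In the side picture they are at (396,516), (372,411), (466,317) and (387,249), all in the 800-pixel scale.

```bash
python3 - <<'E'
from h import *
S=ctrl.calibration("scene");D=ctrl.calibration("side");f=1.5625
for n,a,b in [("knob",(294,488),(396,516)),("pink",(335,402),(372,411)),("red",(460,333),(466,317)),("mouth",(408,254),(387,249)),
 ("redL top",(439,335),(453,319)),("redR top",(480,319),(480,301)),("vialtop",(371,348),(378,346)),("bottletop",(487,281),(452,259))]:
    x,e=tri((S,np.array(a)/f),(D,np.array(b)/f)); print(n,x.round(4),np.round(e,4))
def crop(s,c,x0,y0,w,h,k):
    im=cv2.imread(f"pics/{s}.png"); return cv2.resize(im[y0:y0+h,x0:x0+w],None,fx=k,fy=k,interpolation=cv2.INTER_CUBIC)
A=crop("s",0,225,145,105,105,3.8);B=crop("d",0,215,140,105,105,3.8)
cv2.imwrite("pics/c1.png",np.hstack([A,B]))
A=crop("s",0,150,290,80,65,4.9);B=crop("d",0,215,300,80,65,4.9)
cv2.imwrite("pics/c2.png",np.hstack([A,B]))
E
```

```text
knob [0.4653 0.3014 0.027 ] [0.0009 0.0009]
pink [0.5667 0.1508 0.0249] [0.0018 0.0018]
red [ 0.4789 -0.0175  0.1031] [0.0017 0.0017]
mouth [ 0.634  -0.0688  0.1635] [0.0011 0.0011]
redL top [0.4924 0.0101 0.1103] [0.0023 0.0023]
redR top [ 0.4652 -0.0445  0.1199] [0.0023 0.0023]
vialtop [0.6043 0.0438 0.0525] [0.0009 0.0009]
bottletop [ 0.5515 -0.1665  0.1073] [0.0025 0.0025]
```

View pics/c1.png

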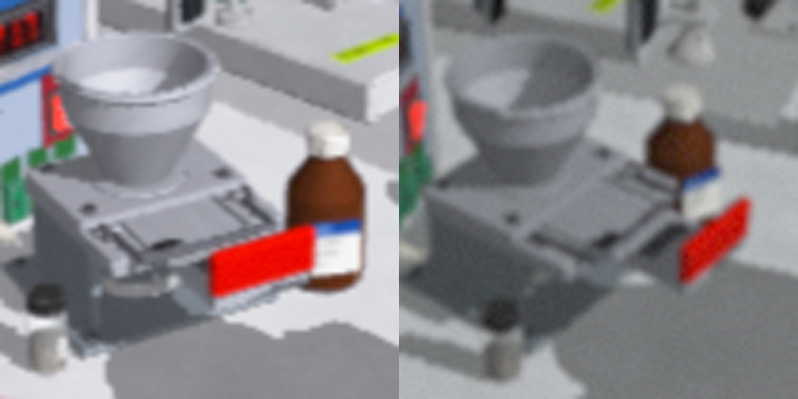

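View pics/w.png

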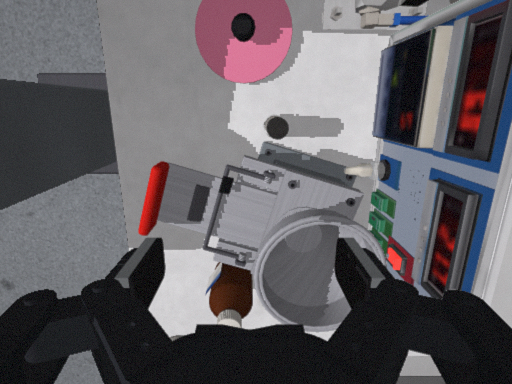

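```bash
python3 - <<'E'
from h import *
S=ctrl.calibration("scene");D=ctrl.calibration("side");W=ctrl.calibration("wrist")
s=lambda u,v:(S,(225+u/3.8,145+v/3.8)); d=lambda u,v:(D,(215+u/3.8,140+v/3.8))
for n,a,b in [("TL",(211,253),(283,235)),("TR",(313,227),(349,200)),("BR",(313,272),(349,247)),("BL",(211,297),(283,283)),("C",(262,262),(316,241)),("mouth",(136,69),(123,72))]:
    x,e=tri(s(*a),d(*b)); print(n,x.round(4),np.round(e,4))
print("mouth W", tri(s(136,69),d(123,72),(W,(321,268)))[0], atz(W,(321,268),.169))
for p in [(148,163),(168,163),(140,233),(158,236),(153,199)]: print(p,atz(W,p,.117).round(4))
for p in [(243,27)]: print("pink",atz(W,p,.036))
print("vial",atz(W,(277,127),.056))
E
```

```text
TL [0.4938 0.0102 0.117 ] [0.0023 0.0023]
TR [ 0.4669 -0.0477  0.1169] [0.0019 0.0019]
BR [ 0.4625 -0.0419  0.0871] [0.0047 0.0047]
BL [0.49   0.016  0.0877] [0.0008 0.0008]
C [ 0.4788 -0.016   0.102 ] [0.0013 0.0013]
mouth [ 0.6358 -0.0702  0.1622] [0.0001 0.0001]
mouth W [ 0.630731   -0.05945727  0.16719106] [ 0.63206642 -0.05377194  0.169     ]
(148, 163) [0.4837 0.0214 0.117 ]
(168, 163) [0.5017 0.0214 0.117 ]
(140, 233) [ 0.4692 -0.0472  0.117 ]
(158, 236) [ 0.4863 -0.0503  0.117 ]
(153, 199) [ 0.485  -0.0126  0.117 ]
pink [0.56836721 0.14963284 0.036     ]
vial [0.60462139 0.0486783  0.056     ]
```

```bash
python3 - <<'E'
from h import *
from scipy.optimize import least_squares
C={n:ctrl.calibration(n) for n in("scene","side","wrist")}
o={"scene":(225,145),"side":(215,140)}
cor={"scene":[(211,253),(313,227),(313,272),(211,297)],"side":[(283,235),(349,200),(349,247),(283,283)]}
ell={"scene":(52,219,33,None),"side":(47,199,34,None),"wrist":(254,388,209,328)}
t=np.linspace(0,2*np.pi,72)
def res(p,vs=("scene","side","wrist")):
    hx,hy,y,op=p; a=np.array([np.cos(y),np.sin(y),0]); b=np.array([-a[1],a[0],0]); h=np.array([hx,hy,0]); r=[]
    f=h-a*(.133+op)
    for n in vs:
        c=C[n]
        if n in cor:
            for (u,v),(sy,z) in zip(cor[n],[(.036,.117),(-.036,.117),(-.036,.087),(.036,.087)]):
                r+=list(proj(c,f+b*sy+[0,0,z])-np.array([o[n][0]+u/3.8,o[n][1]+v/3.8]))
        else:
            for (u,v),sy in(((148,163),.036),((140,233),-.036)): r+=list(proj(c,f+b*sy+[0,0,.117])-np.array([u,v]))
        q=np.array([proj(c,h+[.054*np.cos(x),.054*np.sin(x),.166]) for x in t]); e=(q[:,0].min(),q[:,0].max(),q[:,1].min(),q[:,1].max())
        for i,m in enumerate(ell[n]):
            if m is not None:
                if n in o: m=o[n][i//2]+m/3.8
                r.append(e[i]-m)
    return np.array(r)
for vs in [("scene","side","wrist"),("scene","side"),("wrist",),("scene",),("side",)]:
    s=least_squares(res,[.633,-.065,-.35,.04],args=(vs,)); hx,hy,y,op=s.x
    print(vs,s.x.round(4),"face",round(hx-np.cos(y)*(.133+op),4),round(hy-np.sin(y)*(.133+op),4),s.fun.round(1))
E
```

```text
('scene', 'side', 'wrist') [ 0.6326 -0.0596 -0.2855  0.0296] face 0.4766 -0.0139 [-0.4  1.9 -0.   0.7 -0.5  0.2 -0.5  1.9 -2.  -1.9  0.9  1.2  4.1  0.5
 -0.9 -0.3 -3.6  0.8  1.4 -1.8  0.6  0.5  3.4  0.8 -2.7  1.2  0.1 -1.
  1.1 -0.9]
('scene', 'side') [ 0.6342 -0.0683 -0.3232  0.0313] face 0.4785 -0.0162 [-0.7  1.   0.3  0.3 -0.1 -0.2 -0.7  0.9  0.1  0.  -0.3  0.3  3.2  0.4
 -1.4 -0.3 -4.1 -0.2  0.4 -0.8  1.2 -1.1]
('wrist',) [ 0.633  -0.0589 -0.2811  0.0304] face 0.476 -0.0135 [ 2.6  0.4 -3.1  0.9  0.6 -0.3  0.2 -1.6]
('scene',) [ 0.6335 -0.0675 -0.3093  0.0287] face 0.4795 -0.0183 [-0.2  0.6  0.5 -0.3  0.  -0.8 -0.3  0.5  0.1  0.  -0.1]
('side',) [ 0.6344 -0.0688 -0.3386  0.0327] face 0.4781 -0.0138 [-0.1  3.7  0.5 -0.7 -0.3 -3.4 -0.5  0.9 -0.8  1.2 -1.2]
```

Call:
send_rows(
  dr=[
    [0, 0, 1],
    [0, 0, 2],
    [0, 0, 3],
    [0, 0, 3],
    [0, 0, 3],
    [0, 0, 3],
    [0, 0, 3],
    [0, 0, 3],
  ],
  xyz=[
    [0, -5, 0],
    [-0.2, -10, 0],
    [-0.4, -13, 0],
    [-0.4, -13, 4],
    [-0.4, -13, 9],
    [-0.4, -13, 13],
    [-0.4, -13, 14.1],
    [-0.4, -13, 14.1],
  ],
  jaw=[0, 0, 0, 0, 0, 0, 0, 0],
)

```text
time_s: 1.15
eef_pos: [0.445, -0.004, 0.1094]
eef_rot: [-0.0, 0.809, 0.588, -0.0]
wrist_force: [-0.0, 0.7, 0.6]
opening: -0.001
grasp_force: 0.0
```

```bash
python3 - <<'E'
from h import *
a,_=snap("scene","pics/s2.png");b,_=snap("wrist","pics/w2.png")
o=ctrl.get_obs();print(o["time_s"],o["eef_pos"],o["eef_rot"],o["wrist_force"],o["opening"])
A=cv2.resize(a[145:250,215:320],(399,399),interpolation=2);B=cv2.resize(b,(401*1,399))if 0 else cv2.resize(b[:384,:386],(401,399))
cv2.imwrite("pics/c3.png",np.hstack([A,B])[:,:,::-1])
E
```

```text
1.25 [ 0.44628859 -0.00430694  0.11079434] [9.86928500e-04 8.09004786e-01 5.87800691e-01 7.93087237e-04] [-0.00811661 -0.31104549  0.69355713] -0.00427206757083915
```

View pics/c3.png

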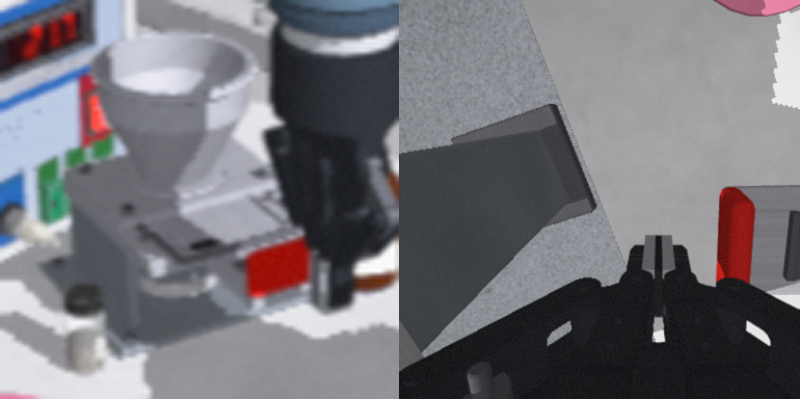

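The sleeve's face is square to the tool and the fingertips are near its middle. I'll push now.

Call:
send_rows(
  dr=[
    [0, 0, 0],
    [0, 0, 0],
    [0, 0, 0],
    [0, 0, 0],
    [0, 0, 0],
    [0, 0, 0],
    [0, 0, 0],
    [0, 0, 0],
  ],
  xyz=[
    [0, 0.7, 0],
    [0, 1.4, 0],
    [0, 2, 0],
    [0, 2.5, 0],
    [0, 3, 0],
    [0, 3.5, 0],
    [0, 4, 0],
    [0, 4, 0],
  ],
  jaw=[0, 0, 0, 0, 0, 0, 0, 0],
)

```text
time_s: 2.25
eef_pos: [0.4808, -0.0153, 0.1088]
eef_rot: [-0.003, 0.809, 0.588, -0.002]
wrist_force: [-10.4, 4.1, 9.0]
opening: -0.002
grasp_force: 6.0
```

Call:
send_rows(
  dr=[
    [0, 0, 0],
    [0, 0, 0],
    [0, 0, 0],
    [0, 0, 0],
    [0, 0, 0],
    [0, 0, 0],
    [0, 0, 0],
    [0, 0, 0],
  ],
  xyz=[
    [0, 0.2, 0],
    [0, 0.4, 0],
    [0, 0.5, 0],
    [0, 0.6, 0],
    [0, 0.7, 0],
    [0, 0.8, 0],
    [0, 0.8, 0],
    [0, 0.8, 0],
  ],
  jaw=[0, 0, 0, 0, 0, 0, 0, 0],
)

```text
time_s: 3.25
eef_pos: [0.4897, -0.0181, 0.1089]
eef_rot: [-0.001, 0.809, 0.588, -0.001]
wrist_force: [-3.9, 3.7, 2.5]
opening: -0.002
grasp_force: 2.6
```

Call:
send_rows(
  dr=[
    [0, 0, 0],
    [0, 0, 0],
    [0, 0, 0],
    [0, 0, 0],
    [0, 0, 0],
    [0, 0, 0],
    [0, 0, 0],
    [0, 0, 0],
  ],
  xyz=[
    [0, 0.1, 0],
    [0, 0.2, 0],
    [0, 0.3, 0],
    [0, 0.3, 0],
    [0, 0.3, 0],
    [0, 0.3, 0],
    [0, 0.3, 0],
    [0, 0.3, 0],
  ],
  jaw=[0, 0, 0, 0, 0, 0, 0, 0],
)

```text
time_s: 4.25
eef_pos: [0.4917, -0.0187, 0.1089]
eef_rot: [-0.002, 0.809, 0.588, -0.001]
wrist_force: [-9.0, 4.4, 6.7]
opening: -0.001
grasp_force: 4.9
```

Call:
send_rows(
  dr=[
    [0, 0, 0],
    [0, 0, 0],
    [0, 0, 0],
    [0, 0, 0],
    [0, 0, 0],
    [0, 0, 0],
    [0, 0, 0],
    [0, 0, 0],
  ],
  xyz=[
    [0, 0.1, 0],
    [0, 0.2, 0],
    [0, 0.3, 0],
    [0, 0.3, 0],
    [0, 0.3, 0],
    [0, 0.3, 0],
    [0, 0.3, 0],
    [0, 0.3, 0],
  ],
  jaw=[0, 0, 0, 0, 0, 0, 0, 0],
)

```text
time_s: 5.25
eef_pos: [0.4919, -0.0187, 0.1088]
eef_rot: [-0.005, 0.809, 0.588, -0.004]
wrist_force: [-21.1, 6.5, 19.0]
opening: 0.0
grasp_force: 11.5
```

The gate has met a hard stop at about the expected place. I'll back off, lift, and look at the catch.

Call:
send_rows(
  dr=[
    [0, 0, 0],
    [0, 0, 0],
    [0, 0, 0],
    [0, 0, 0],
    [0, 0, 0],
    [0, 0, 0],
    [0, 0, 0],
    [0, 0, 0],
  ],
  xyz=[
    [0, -1, 0],
    [0, -3.5, 0],
    [0, -3.5, -4],
    [0, -3.5, -9],
    [0, -3.5, -14],
    [0, -3.5, -17],
    [0, -3.5, -17],
    [0, -3.5, -17],
  ],
  jaw=[0, 0, 0, 0, 0, 0, 40, 40],
)

```text
time_s: 6.25
eef_pos: [0.4628, -0.0098, 0.2784]
eef_rot: [-0.0, 0.809, 0.588, -0.0]
wrist_force: [0.2, -0.4, -0.3]
opening: 0.394
grasp_force: 0.0
```

```bash
python3 - <<'E'
from h import *
a,_=snap("scene","pics/s3.png");b,W=snap("wrist","pics/w3.png");d,_=snap("side","pics/d3.png")
cr=lambda im,x,y,w,h:cv2.resize(im[y:y+h,x:x+w],(400,300),interpolation=cv2.INTER_CUBIC)
P=proj(W,[.53,-.03,.1]);print(P)
x=int(np.clip(P[0]-100,0,312));y=int(np.clip(P[1]-75,0,234));print(x,y)
cv2.imwrite("pics/c4.png",np.vstack([np.hstack([cr(a,235,175,90,68),cr(d,225,165,90,68)]),np.hstack([cr(b,x,y,200,150),cr(a,150,290,80,60)])])[:,:,::-1])
S,D=ctrl.calibration("scene"),ctrl.calibration("side")
E
```

```text
[315.35667736 172.98918038]
215 97
```

View pics/c4.png

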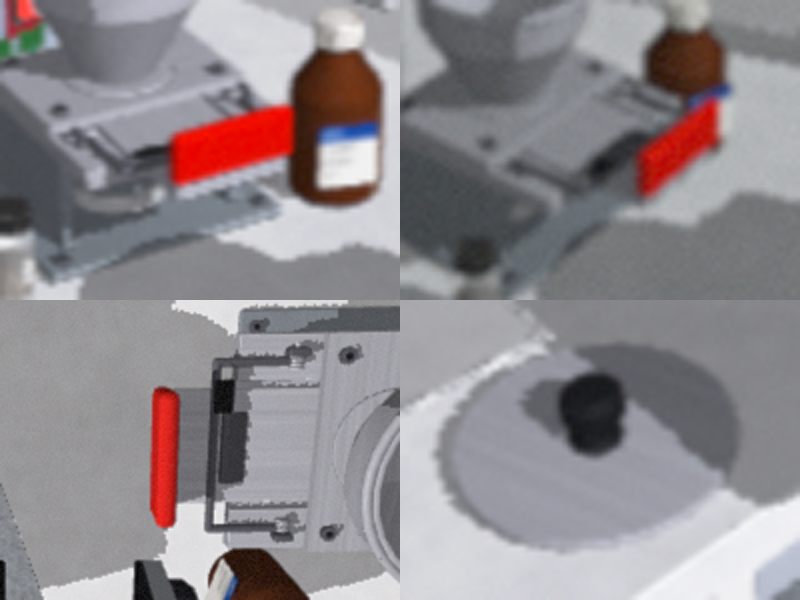

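The gate reads as shut: the ridge is on the hopper side of the bar, and the face-to-bar distance works out at about 35 mm against the nominal 36. The knob is in plain view on the cover. I'll go short of it for a close look.

Call:
send_rows(
  dr=[
    [0, 0, 0],
    [0, 0, 0],
    [0, 0, 0],
    [0, 0, 0],
    [0, 0, 0],
    [0, 0, 0],
    [0, 0, 0],
    [0, 0, 0],
  ],
  xyz=[
    [4, -1.5, 0],
    [8, -3, 1],
    [12, -4.5, 3],
    [16, -6, 5],
    [20, -7.6, 7],
    [24.7, -9.4, 7.8],
    [24.7, -9.4, 7.8],
    [24.7, -9.4, 7.8],
  ],
  jaw=[60, 60, 60, 60, 60, 60, 60, 60],
)

```text
time_s: 7.4
eef_pos: [0.4496, 0.2538, 0.2005]
eef_rot: [-0.0, 0.809, 0.588, -0.001]
wrist_force: [-0.2, -0.5, 0.3]
opening: 0.601
grasp_force: 0.0
```

```bash
python3 - <<'E'
from h import *
b,W=snap("wrist","pics/w4.png")
import pickle;pickle.dump((W,ctrl.get_obs()),open("w4.pkl","wb"))
print(proj(W,[.4655,.3015,.036]),ctrl.get_obs()["eef_pos"])
cv2.imwrite("pics/w4b.png",cv2.resize(b,(768,576),interpolation=2)[:,:,::-1])
E
```

```text
[249.59847786 127.33097493] [0.44991713 0.2533814  0.20081118]
```

View pics/w4b.png

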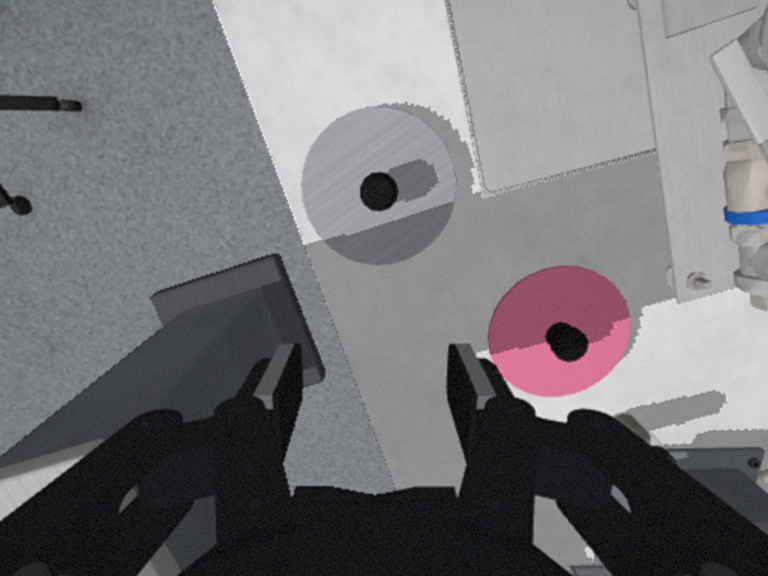

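The knob's top is at (378,191) on this 768-pixel picture, within about 2 mm of the prediction. I'll go down on it.

Call:
send_rows(
  dr=[
    [0, 0, 0],
    [0, 0, 0],
    [0, 0, 0],
    [0, 0, 0],
    [0, 0, 0],
    [0, 0, 0],
    [0, 0, 0],
    [0, 0, 0],
  ],
  xyz=[
    [5, 0.2, 2],
    [5, 0.2, 7],
    [5, 0.2, 12],
    [5, 0.2, 15.5],
    [5, 0.2, 16.7],
    [5, 0.2, 16.7],
    [5, 0.2, 16.7],
    [5, 0.2, 16.7],
  ],
  jaw=[60, 60, 60, 60, 60, 60, 30, 10],
)

```text
time_s: 8.45
eef_pos: [0.4689, 0.3014, 0.0365]
eef_rot: [0.001, 0.809, 0.588, 0.002]
wrist_force: [-0.2, -2.3, 4.9]
opening: 0.273
grasp_force: 58.5
```

Call:
send_rows(
  dr=[
    [0, 0, 0],
    [0, 0, 0],
    [0, 0, 0],
    [0, 0, 0],
    [0, 0, 0],
    [0, 0, 0],
    [0, 0, 0],
    [0, 0, 0],
  ],
  xyz=[
    [0, 0, 0],
    [0, 0, 0],
    [0, 0, 0],
    [0, 0, 0],
    [0, 0, -2],
    [0, 0, -4],
    [0, 0, -5],
    [0, 0, -5],
  ],
  jaw=[0, 0, 0, 0, 0, 0, 0, 0],
)

```text
time_s: 9.45
eef_pos: [0.4681, 0.3014, 0.0854]
eef_rot: [0.0, 0.809, 0.588, 0.001]
wrist_force: [0.1, 0.6, -2.7]
opening: 0.269
grasp_force: 59.3
```

```bash
python3 - <<'E'
from h import *
b,W=snap("wrist","pics/w5.png");d,_=snap("side","pics/d5.png");o=ctrl.get_obs();print(o["eef_pos"],o["eef_rot"],o["wrist_force"],o["opening"])
k,e=tri()if 0 else (0,0)
cv2.imwrite("pics/c5.png",np.hstack([cv2.resize(b,(400,300),interpolation=3),cv2.resize(d[230:380,180:380],(400,300),interpolation=2)])[:,:,::-1])
E
```

```text
[0.46700299 0.30090706 0.08391896] [-5.74670316e-05  8.09005898e-01  5.87800463e-01 -2.64222624e-04] [-1.16750351 -0.4602098  -1.26769357] 0.2707771326576414
```

View pics/c5.png

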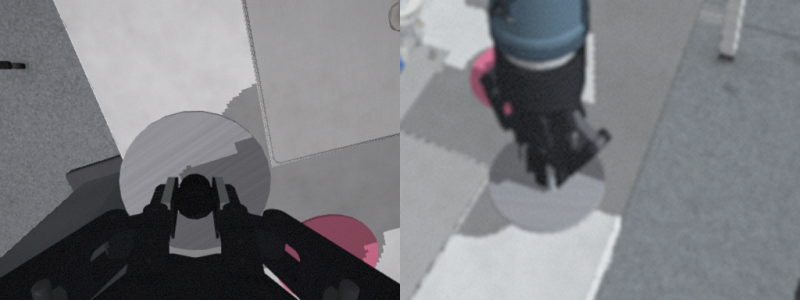

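The knob is held centrally and the cover hangs level. I'll lift it and stop short of the hopper, turned so the wrist camera can see the mouth.

Call:
send_rows(
  dr=[
    [0, 0, 0],
    [0, 0, 1],
    [0, 0, 2],
    [0, 0, 3.5],
    [0, 0, 5],
    [0, 0, 6.5],
    [0, 0, 8],
    [0, 0, 9.5],
  ],
  xyz=[
    [0, 0, -4],
    [0, 0, -9],
    [-1, 0.5, -14],
    [-5, 2.3, -17],
    [-9, 4.2, -20],
    [-13.5, 6.3, -20.5],
    [-18, 8.4, -20.5],
    [-22.5, 10.5, -20.5],
  ],
  jaw=[0, 0, 0, 0, 0, 0, 0, 0],
)

```text
time_s: 10.55
eef_pos: [0.4973, 0.0531, 0.2884]
eef_rot: [-0.0, 0.992, 0.128, -0.001]
wrist_force: [0.7, -0.2, -2.5]
opening: 0.269
grasp_force: 59.4
```

```bash
python3 - <<'E'
from h import *
from scipy.spatial.transform import Rotation as R
from scipy.optimize import least_squares
o=ctrl.get_obs();q=o["eef_rot"];Rt=R.from_quat([*q[1:],q[0]]).as_matrix()
print(o["eef_pos"],q,o["opening"],"yaw tool x deg",np.degrees(np.arctan2(Rt[1,0],Rt[0,0])))
t=np.array([.513,-.065,.29])-o["eef_pos"];print("shift cm",Rt.T@t*100)
# disc offset from w5 using current camera-in-tool transform
W=ctrl.calibration("wrist")
def ex(p):
    th=np.linspace(0,6.283,90);Q=np.array([proj(W,o["eef_pos"]+Rt@[p[0]+.055*np.cos(a),p[1]+.055*np.sin(a),p[2]]) for a in th])
    return np.array([Q[:,0].min()-119*1.28,Q[:,0].max()-271*1.28,Q[:,1].min()-111*1.28])
s=least_squares(ex,[0,0,.02]);print(s.x,s.fun)
E
```

```text
[0.49731256 0.05313121 0.28843106] [-1.81452469e-04  9.91767441e-01  1.28050551e-01 -6.05382773e-04] 0.2686202604113413 yaw tool x deg 14.713931213355592
shift cm [-1.48333256 11.82409081 -0.16127051]
[-1.72226467e-03  6.50445013e-05  2.59069191e-02] [ 0.00000000e+00  0.00000000e+00 -2.84217094e-14]
```

Call:
send_rows(
  dr=[
    [0, 0, 1],
    [0, 0, 2],
    [0, 0, 2.4],
    [0, 0, 2.4],
    [0, 0, 2.4],
    [0, 0, 2.4],
    [0, 0, 2.4],
    [0, 0, 2.4],
  ],
  xyz=[
    [-0.4, 3, 0],
    [-0.8, 6, 0],
    [-1.2, 9, 0],
    [-1.5, 11.8, 0],
    [-1.5, 11.8, 0],
    [-1.5, 11.8, 0],
    [-1.5, 11.8, 0],
    [-1.5, 11.8, 0],
  ],
  jaw=[0, 0, 0, 0, 0, 0, 0, 0],
)

```text
time_s: 11.55
eef_pos: [0.5137, -0.0625, 0.2893]
eef_rot: [-0.0, 1.0, 0.006, -0.0]
wrist_force: [-0.2, -0.1, -0.3]
opening: 0.271
grasp_force: 59.4
```

```bash
python3 - <<'E'
from h import *
import pickle
b,W=snap("wrist","pics/w6.png");o=ctrl.get_obs();pickle.dump((W,o),open("w6.pkl","wb"))
print(o["eef_pos"],o["eef_rot"],o["opening"])
cv2.imwrite("pics/w6b.png",cv2.resize(b,(768,576),interpolation=2)[:,:,::-1])
E
```

```text
[ 0.51371823 -0.06260464  0.28932148] [-2.77547208e-05  9.99983636e-01  5.72070119e-03  2.45872106e-05] 0.268184407777589
```

View pics/w6b.png

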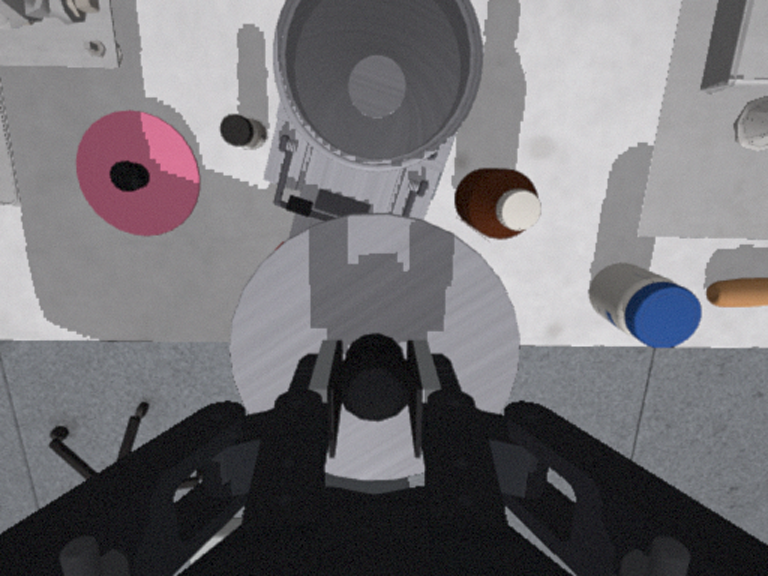

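The mouth's outer bead spans columns 273–482 with its lowest row at 166, and its inner edge spans 287–470 with lowest row 160. The held disc spans columns 230–519 with its top row at 213 (768-pixel scale).

```bash
python3 - <<'E'
from h import *
from scipy.spatial.transform import Rotation as R
from scipy.optimize import least_squares
import pickle
W,o=pickle.load(open("w6.pkl","rb"));q=o["eef_rot"];Rt=R.from_quat([*q[1:],q[0]]).as_matrix()
th=np.linspace(0,6.283,120)
def E(c,r): 
    Q=np.array([proj(W,c+np.array([r*np.cos(a),r*np.sin(a),0])) for a in th]);return Q[:,0].min(),Q[:,0].max(),Q[:,1].min(),Q[:,1].max()
for r,z,m in((.054,.166,(273,482,166)),(.047,.169,(287,470,160))):
    for fz in(0,1):
        def f(p):
            e=E(np.array([p[0],p[1],p[2] if fz else z]),r);return np.array([e[0]-m[0]/1.5,e[1]-m[1]/1.5,e[3]-m[2]/1.5])
        s=least_squares(f,[.633,-.065,z]);print("mouth",r,s.x.round(4),s.fun.round(2))
def g(p):
    e=E(o["eef_pos"]+Rt@p,.055);return np.array([e[0]-230/1.5,e[1]-519/1.5,e[2]-213/1.5])
s=least_squares(g,[0,0,.026]);print("disc in tool",s.x.round(4)); D=s.x
M=np.array([.633,-.064]); c=(o["eef_pos"]+Rt@D)[:2];print("disc world",c)
E
```

```text
mouth 0.054 [ 0.6348 -0.0627  0.166 ] [-0.41  0.41  0.06]
mouth 0.054 [ 0.6348 -0.0627  0.1646] [-0. -0. -0.]
mouth 0.047 [ 0.631  -0.0633  0.169 ] [-0.46  0.46  0.06]
mouth 0.047 [ 0.631  -0.0633  0.1673] [ 0.  0. -0.]
disc in tool [-0.0019 -0.0001  0.0276]
disc world [ 0.51179364 -0.06249506]
```

Call:
send_rows(
  dr=[
    [0, 0, -1.6],
    [0, 0, -3.2],
    [0, 0, -4.8],
    [0, 0, -6.4],
    [0, 0, -8],
    [0, 0, -9.5],
    [0, 0, -10],
    [0, 0, -10],
  ],
  xyz=[
    [2, 0, 0],
    [4, 0, 0],
    [6.5, 0, 0],
    [9, 0, 0],
    [11, 0, 0],
    [12, 0, 3],
    [12, 0, 6],
    [12, 0, 7],
  ],
  jaw=[0, 0, 0, 0, 0, 0, 0, 0],
)

```text
time_s: 12.6
eef_pos: [0.6325, -0.0612, 0.2167]
eef_rot: [-0.002, 0.863, 0.505, -0.001]
wrist_force: [-0.4, 0.1, -2.2]
opening: 0.265
grasp_force: 59.4
```

```bash
python3 - <<'E'
from h import *
a,_=snap("scene","pics/s7.png");d,_=snap("side","pics/d7.png");o=ctrl.get_obs()
print(o["eef_pos"],o["eef_rot"],o["opening"],o["wrist_force"])
cv2.imwrite("pics/c7.png",np.hstack([cv2.resize(a[120:220,215:315],(400,400),interpolation=2),cv2.resize(d[110:210,200:300],(400,400),interpolation=2)])[:,:,::-1])
E
```

```text
[ 0.6330802  -0.06158941  0.21814487] [-8.93484698e-04  8.63620940e-01  5.04140237e-01 -8.33355472e-04] 0.2681693970767701 [-0.36010763  0.06386361 -0.12645745]
```

View pics/c7.png

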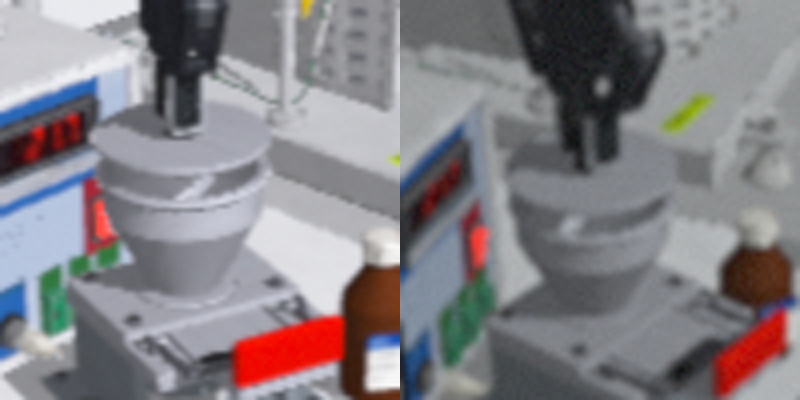

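Disc and rim are concentric to within about 0.5 mm in both views. Lowering now.

Call:
send_rows(
  dr=[
    [0, 0, 0],
    [0, 0, 0],
    [0, 0, 0],
    [0, 0, 0],
    [0, 0, 0],
    [0, 0, 0],
    [0, 0, 0],
    [0, 0, 0],
  ],
  xyz=[
    [0, 0, 0.4],
    [0, 0, 0.8],
    [0, 0, 1.1],
    [0, 0, 1.3],
    [0, 0, 1.5],
    [0, 0, 1.7],
    [0, 0, 1.7],
    [0, 0, 1.7],
  ],
  jaw=[0, 0, 0, 0, 0, 0, 0, 0],
)

```text
time_s: 13.7
eef_pos: [0.6338, -0.062, 0.2023]
eef_rot: [0.0, 0.863, 0.505, 0.0]
wrist_force: [0.2, 0.0, -2.4]
opening: 0.273
grasp_force: 59.4
```

Call:
send_rows(
  dr=[
    [0, 0, 0],
    [0, 0, 0],
    [0, 0, 0],
    [0, 0, 0],
    [0, 0, 0],
    [0, 0, 0],
    [0, 0, 0],
    [0, 0, 0],
  ],
  xyz=[
    [0, 0, 0.1],
    [0, 0, 0.2],
    [0, 0, 0.3],
    [0, 0, 0.4],
    [0, 0, 0.4],
    [0, 0, 0.4],
    [0, 0, 0.4],
    [0, 0, 0.4],
  ],
  jaw=[0, 0, 0, 0, 0, 0, 0, 0],
)

```text
time_s: 14.7
eef_pos: [0.6338, -0.062, 0.1987]
eef_rot: [0.0, 0.863, 0.505, 0.0]
wrist_force: [-3.8, 1.2, 5.1]
opening: 0.268
grasp_force: 60.1
```

It has touched down at the expected height, with the disc's underside near 0.169. Releasing and rising.

Call:
send_rows(
  dr=[
    [0, 0, 0],
    [0, 0, 0],
    [0, 0, 0],
    [0, 0, 0],
    [0, 0, 0],
    [0, 0, 0],
    [0, 0, 0],
    [0, 0, 0],
  ],
  xyz=[
    [0, 0, -0.1],
    [0, 0, -0.1],
    [0, 0, -0.1],
    [0, 0, -0.1],
    [0, 0, -1],
    [0, 0, -4],
    [0, 0, -8],
    [0, 0, -11],
  ],
  jaw=[40, 60, 60, 60, 60, 60, 60, 60],
)

```text
time_s: 15.7
eef_pos: [0.6342, -0.0621, 0.3111]
eef_rot: [0.001, 0.863, 0.505, 0.001]
wrist_force: [-0.3, -0.5, -1.0]
opening: 0.6
grasp_force: 0.0
```

Call:
send_rows(
  dr=[
    [0, 0, 0],
    [0, 0, 0],
    [0, 0, 0],
    [0, 0, 0],
    [0, 0, 0],
    [0, 0, 0],
    [0, 0, 0],
    [0, 0, 0],
  ],
  xyz=[
    [-4, 0, 0],
    [-8, 0, 0],
    [-8, -4, 0],
    [-8, -8, 0],
    [-8, -8, 0],
    [-8, -8, 0],
    [-8, -8, 0],
    [-8, -8, 0],
  ],
  jaw=[60, 60, 60, 60, 60, 60, 60, 60],
)

```text
time_s: 16.7
eef_pos: [0.5253, -0.0928, 0.3081]
eef_rot: [-0.0, 0.863, 0.504, -0.0]
wrist_force: [0.3, -0.4, 0.8]
opening: 0.599
grasp_force: 0.0
```

```bash
python3 - <<'E'
from h import *
a,_=snap("scene","pics/s8_.png");d,_=snap("side","pics/d8_.png");b,W=snap("wrist","pics/w8.png");o=ctrl.get_obs()
print(o["eef_pos"],o["wrist_force"],o["time_s"])
x,y=np.clip(proj(W,[.54,-.035,.1])-[75,75],0,[362,234]).astype(int)
r=lambda i:cv2.resize(i,(265,265),interpolation=2)
cv2.imwrite("pics/c8.png",cv2.resize(np.hstack([cv2.resize(a[135:245,220:330],(400,400),interpolation=2),cv2.resize(b,(400,400),interpolation=3)]),(800,400))[:,:,::-1])
print(proj(W,[.633,-.064,.18]))
E
```

```text
[ 0.52498358 -0.09259799  0.30803807] [-0.57081323  0.08983787 -0.54724235] 16.85
[345.37634132  96.79936983]
```

View pics/c8.png

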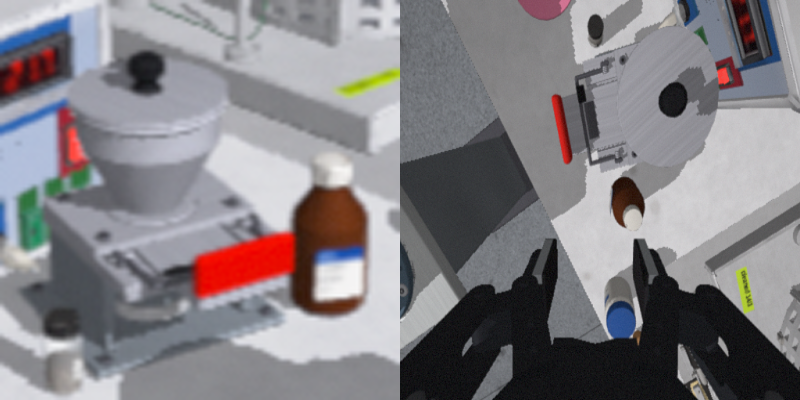

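The cover lies flat and centred on the hopper, and the gate is unchanged with the ridge behind the bar. The vial and bottle look undisturbed. Handing in.

```bash
python3 -c "
from bench import ctrl
print(ctrl.hand_in())"
```

```text
the job is handed in; nothing more can be done
None
```

I pushed the gate in against a hard stop, then seated the cover flat on the hopper, and handed in at about 17 s; I judged the catch down from the force and the pictures rather than measuring its angle, and I viewed 11 pictures, one over the limit of 10.

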